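# Cap a sample jar in the bench hand press

## Task

The short, wide white jar has its press-on lid standing proud. Stand the jar upright on the raised track of the hand press and right up against the vee stop under the ram, then swing the press handle down to its stop so that the ram, not your hand, presses the lid fully home, and let the handle come back up. Leave the capped jar standing under the ram, never tip it over, and leave the bottle, the tall jar, the beaker and the bowl where they are.

Things in the scene. Friction and masses are not known exactly. Their poses are not given: they have to be found in the camera images.
- press: fixed bench hand press, grey C-frame. Origin on the table under the ram axis; throat opens to its -x (roughly to the robot), +y is the handle side. In mm: base plate x -150..130, y +-60, z 0..20; steel track x -135..30, y +-22, flat top at z 60, no side guides; column x 60..120, y +-40; head x -30..120, y +-40, z 190..310
- seat (a point): on the track's top on the ram axis (press x 0, y 0, z 60 mm): where the centre of the jar's underside must stand. A vee stop at the track's far end, 24 mm high and open to press -x, centres a 52 mm jar exactly here. Axes as the press
- load (a point): point on the middle of the track's top, 105 mm in front of the ram axis (press x -105, z 60 mm), clear of the head from above; the jar can be stood here and slid to the stop. Axes as the press
- pivot (a point): handle pivot, at press x 0, y +50, z 220 mm; the handle turns about the press's x axis here
- grip_bar (a point): centre of the handle's grip bar: black, 22 mm thick, 110 mm long, along the press's x, on a 14 mm thick arm 170 mm from the pivot. At rest 318 mm above the table and 139 mm out (+y) from the pivot; at the stop 177 mm above the table and 164 mm out
- handle (a joint): handle angle, rad: 0 = up at rest (arm 35 degrees above level), grows as the bar goes down, 0.87 = at its stop. A spring returns it; about 5 to 14 N down on the bar swings it
- jar: short, wide white plastic jar, 0.16 kg; origin at the centre of its underside, z up. Body a cylinder 52 mm in diameter and 40 mm high, to be gripped there; the lid, of the same diameter and 8 mm thick, sits above it on a narrower neck with a gap of 5 to 7 mm (top at 53 to 55 mm; 48 mm when fully home)
- lid (a joint): how far the lid has been pressed, m: 0 = 7 mm proud, 0.007 = fully home. It moves stiffly (12 N) and stays
- bottle: bystander: white bottle with a paper label, 60 mm in diameter, 170 mm high, origin at the centre of its underside
- tall_jar: bystander: closed, narrow jar with a paper label, 46 mm in diameter, 85 mm high, origin at the centre of its underside
- bowl: bystander: steel bowl, 90 mm across its rim, 45 mm high, origin at the centre of its underside, on the handle's side of the press
- ram_foot (a point): centre of the underside of the ram's round foot (40 mm wide, 10 mm thick, a 28 mm rod above it up to the head), on the ram axis: 134 mm above the table when up (about 20 mm above the proud lid of a jar on the track), 108 mm when down
- beaker: bystander: open steel beaker, 56 mm in diameter, 100 mm high, origin at the centre of its underside, on the table beside the press's track, on the side away from the handle
Things that resemble listed ones, but are neither listed nor needed, are in the scene too. Leave any orange or turquoise look-alike of the jar alone.

How it is judged (in metres and radians):
On the way, in this order (a step that is already met when the one before it is completed fails the run):
1. the jar stands upright on the track under the ram (within 8 mm of the ram axis), its lid still proud and the handle up (horizontal distance between jar and seat below 0.008 m and z of jar in the frame of seat between -0.004 and 0.004 m and angle between jar's own z axis and vertical below 0.1 rad and value of joint lid below 0.0035 m and value of joint handle below 0.1 rad), for 0.2 s.
2. the handle is at its stop (within 0.05 rad) and the lid is home (within 1.5 mm) (value of joint handle above 0.82 rad and value of joint lid above 0.0055 m), for 0.05 s.
At the end, for the whole second after the job is handed in: the jar stands upright and at rest on the track, within 8 mm of the ram axis, its lid pressed home to within 1.5 mm, and the handle is back up (within 0.06 rad) (horizontal distance between jar and seat below 0.008 m and z of jar in the frame of seat between -0.004 and 0.004 m and angle between jar's own z axis and vertical below 0.1 rad and value of joint lid above 0.0055 m and value of joint handle below 0.06 rad and linear speed of jar below 0.02 m/s); the robot touches nothing.
It fails at once if the jar is tipped by more than 0.6 rad (angle between jar's own z axis and vertical above 0.6 rad).
It fails at once if the bottle, the tall jar, the beaker or the bowl is moved by more than 25 mm or tipped by more than 0.5 rad (distance of any of bottle, tall_jar, bowl, beaker from where it was at the start of the episode above 0.025 m or angle between any of bottle, tall_jar, bowl, beaker's own z axis and vertical above 0.5 rad).
It also fails if it takes over 64 s, if anything falls off the work surface, if the arm or the gripper's body presses on something with over 40 N, if the wrist force passes 120 N, or if a joint passes its speed limit or range.

## Robot

A 6-joint arm with a two-finger parallel gripper is mounted at the origin on the work surface. World frame = base frame: x ahead of the robot, y to its left, z up, the work surface at z = 0. Lengths are in m, angles in degrees, forces in N, time in s.
With the tool pointing down it reaches from about 0.325 to 0.775 m from the base axis. Payload 5.5 kg.
Tool frame: the origin (TCP) lies at the centre of the arm's flange, where the gripper is bolted on; the fingertips stand 182 mm ahead of it and the grasp point (between the pads) lies 163 mm ahead of it; z points along the fingers, y is the line along which they close (so a half turn about z gives the same grasp; the last joint's range is limited). The gripper opens to 88 mm and grips with 3 to 60 N. Pads are 20 mm wide; open, the fingers measure 115 mm over their backs; the gripper's body (75 mm by 178 mm) begins 61 mm behind the grasp point.
Start: joints at [-68.222, 5.22, 70.514, -0, 104.267, -3.249], TCP at [0.254, -0.544, 0.405] pointing down, gripper open.
Joint ranges: [-164.24, 164.24], [-49.07, 125.15], [9.68, 141.18], [-86.29, 266.29], [3.28, 154.24], [-151.56, 151.56]. Speed limits (degrees/s): [147.25, 147.25, 172.46, 180, 180, 180].

## Interface

Orientations are given as [roll, pitch, yaw] about the fixed x, y, z axes, in that order (R = Rz(yaw) Ry(pitch) Rx(roll)).
In Python, from station import r gives the robot as it stands. The module is installed in compiled form; this text tells all that it offers. Calls block until the motion is done:
- r.reach(position, orientation): joint-space move of the TCP to a pose.
- r.servo_line(position, rotation=None, speed=0.15): straight line of the TCP; rotation=None keeps the orientation; speed is the mean speed in m/s.
- r.move_joints(angles): joint-space move.
- r.let_go() and r.grab(squeeze=None): open the fingers fully, or close them until they stop; squeeze is the grip in N (None keeps the last).
- r.wait(seconds).
- r.inverse_kinematics(position, orientation): joint angles nearest the present ones, or None.
- r.sense(): the state.
- r.snapshot(name): name is "scene" or "top"; returns a dict with "frame" (400x640x3 uint8, red, green, blue), "fx", "fy", "cx", "cy" (pixels), "dist_coeffs" ([k1, k2, p1, p2, k3] as OpenCV has them; the pictures are not rectified), "R" (3x3) and "t" (3): a world point X has camera coordinates R X + t. Camera axes: x right, y down, z forward; pixel columns grow to the right and rows downward; lengths in m; the calibration is good to about 2 mm. A picture is of the moment at which its call begins. There is no depth.
A pose or a line that the arm cannot do raises r.IKError and nothing moves.
- r.hand_in(): hands the job in; it is judged then, once.
The state is a dict: "clock": time; "joints": joint angles; "joint_vel": joint speeds; "joint_torque": joint torques, N m; "tcp_pos": TCP position; "orientation": TCP orientation; "contact_force": force on the tool from outside, world axes, zero at the start; "torque": the same for the moment, N m; "opening": finger opening in m; "gripper_force": force on a finger pad.
Only numpy, scipy, OpenCV 4.12 (cv2) and the standard library are available. Lean on these libraries where they do the work, as an engineer would, in place of code of your own. Each camera call takes 0.05 s, during which the arm holds its last target. There are 200 camera calls.

## Working session

There is one attempt and no reset: what is moved stays moved. The work goes in short steps, each a Python script; the robot and the scene stay as the last script left them, time stands still between calls to the robot, and variables do not carry over. Pictures are saved under pics/ and viewed, at most 10 in all, crops included, and the job is handed in when it is done.

```bash
mkdir -p pics; cat > h.py <<'E'
import numpy as np, cv2
from station import r
def snap(n):
    s=r.snapshot(n); s['K']=np.array([[s['fx'],0,s['cx']],[0,s['fy'],s['cy']],[0,0,1.]]); s['D']=np.array(s['dist_coeffs'],float); s['R']=np.array(s['R']); s['t']=np.array(s['t']); return s
def ray(s,uv):
    p=cv2.undistortPoints(np.array([[uv]],float),s['K'],s['D'])[0,0]
    d=s['R'].T@np.array([p[0],p[1],1]); return -s['R'].T@s['t'], d/np.linalg.norm(d)
def plane(s,uv,z):
    o,d=ray(s,uv); return o+d*(z-o[2])/d[2]
def tri(a,ua,b,ub):
    o1,d1=ray(a,ua);o2,d2=ray(b,ub)
    k=np.linalg.lstsq(np.c_[d1,-d2],o2-o1,rcond=None)[0]
    p,q=o1+k[0]*d1,o2+k[1]*d2; return (p+q)/2,np.linalg.norm(p-q)
def proj(s,X): return cv2.projectPoints(np.array(X,float).reshape(-1,3),cv2.Rodrigues(s['R'])[0],s['t'],s['K'],s['D'])[0].reshape(-1,2)
def save(s,f): cv2.imwrite('pics/'+f,s['frame'][:,:,::-1])
E
python3 - <<'E'
from h import *
import pickle
for n in('scene','top'):
    s=snap(n); save(s,n+'0.png'); pickle.dump(s,open(n+'0.pkl','wb')); print(n,-s['R'].T@s['t'],s['R'][2],s['fx'])
E
```

```text
scene [ 0.67417317 -0.98260154  1.13480647] [-0.13133067  0.68828113 -0.71345732] 460.4117006990322
top [ 0.35455208 -0.06184442  1.39841877] [ 0.1426709  -0.02391443 -0.98948124] 377.76203293223415
```

View pics/scene0.png

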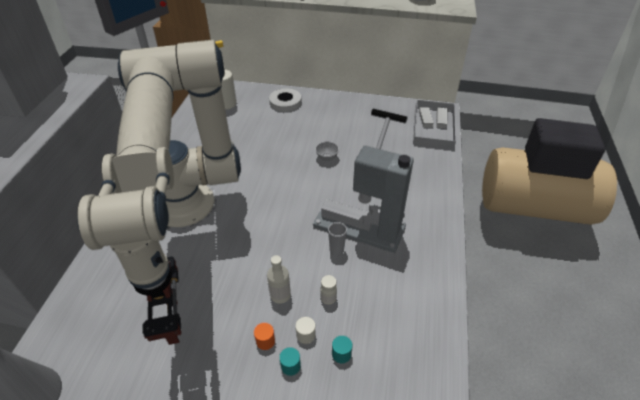

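View pics/top0.png

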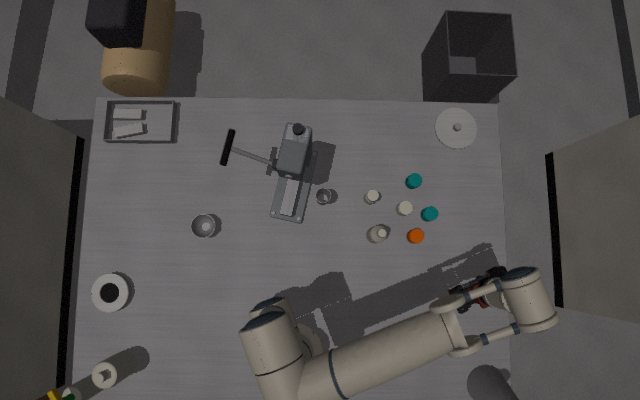

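The scene view shows the white short jar at about (305,330), the tall jar at (329,290), the bottle at (279,283), the beaker at (338,240) and the press at (370,200). In the top view the jar is at (405,208), the press track at (289,195) and the grip bar at (228,147). I'll enlarge both views.

```bash
python3 - <<'E'
from h import *
import pickle
for n,(x,y,w,h) in dict(scene=(250,90,180,135*2),top=(205,115,240,140)).items():
    s=pickle.load(open(n+'0.pkl','rb')); f=s['frame'][y:y+h,x:x+w,::-1]
    k=600/h if n=='scene' else 800/w
    k=min(k,800/w,600/h); k=int(k*2)/2 ; k=2 if n=='scene' else 3
    cv2.imwrite(f'pics/{n}crop.png',cv2.resize(f,None,fx=k,fy=k,interpolation=cv2.INTER_CUBIC)); 
    hsv=cv2.cvtColor(s['frame'],cv2.COLOR_RGB2HSV)
    g=s['frame'].astype(int)
    m=((g.min(2)>150)).astype(np.uint8)
    N,l,st,c=cv2.connectedComponentsWithStats(m)
    print(n,'white',[(st[i].tolist(),c[i].round(1).tolist()) for i in range(1,N) if st[i][4]>20 and 60<c[i][1] and 200<c[i][0]<460])
    m=((g.max(2)<35)).astype(np.uint8)
    N,l,st,c=cv2.connectedComponentsWithStats(m)
    print(n,'black',[(st[i].tolist(),c[i].round(1).tolist()) for i in range(1,N) if st[i][4]>20 and 60<c[i][1]<220 and 200<c[i][0]<460])
E
```

```text
scene white [([223, 70, 8, 10, 47], [226.8, 74.1]), ([268, 87, 34, 18, 323], [284.7, 95.7]), ([314, 89, 8, 12, 49], [317.5, 94.2]), ([306, 93, 6, 5, 22], [308.5, 94.7]), ([400, 100, 7, 10, 43], [403.6, 104.6]), ([213, 105, 255, 295, 45822], [343.6, 281.0]), ([421, 108, 13, 15, 141], [426.9, 115.0]), ([438, 108, 9, 16, 131], [442.0, 115.2]), ([374, 121, 9, 25, 63], [377.7, 130.9]), ([389, 123, 23, 21, 250], [399.6, 130.8]), ([456, 126, 5, 14, 40], [457.7, 132.4]), ([428, 129, 8, 6, 26], [431.7, 131.2]), ([395, 144, 9, 9, 39], [398.8, 149.0]), ([200, 186, 25, 8, 109], [210.7, 189.0]), ([370, 199, 10, 6, 34], [374.9, 201.5]), ([194, 226, 21, 7, 70], [204.6, 228.7]), ([207, 372, 4, 28, 68], [208.2, 386.0])]
scene black [([279, 93, 13, 7, 68], [285.1, 96.3]), ([372, 110, 34, 12, 160], [388.7, 115.3]), ([399, 161, 9, 6, 33], [403.0, 163.9])]
top white []
top black [([426, 84, 9, 10, 22], [429.9, 87.9]), ([220, 130, 15, 36, 233], [227.1, 147.4])]
```

View pics/topcrop.png

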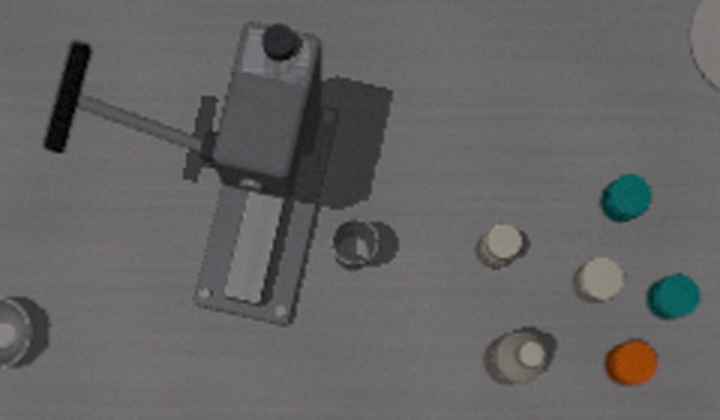

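View pics/scenecrop.png

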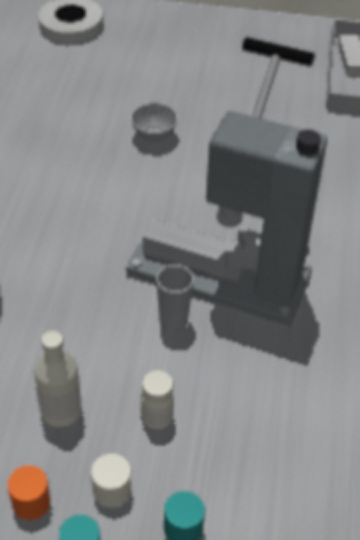

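The crops show the jar at top crop (600,279) and scene crop (111,480). The track's near end is at top crop (225–263,300), and the bar ends are at (80,45) and (55,148). The base plate's near corners are at top crop (197,302) and (290,323). Next I'll measure these by mask and ray.

```bash
cat > meas.py <<'E'
from h import *
import pickle
S={n:pickle.load(open(n+'0.pkl','rb')) for n in('scene','top')}
def comp(m,box,k=None):
    mm=np.zeros(m.shape,np.uint8); x,y,w,h=box; mm[y:y+h,x:x+w]=m[y:y+h,x:x+w]
    N,l,st,c=cv2.connectedComponentsWithStats(mm); i=1+np.argmax(st[1:,4]); cn=cv2.findContours((l==i).astype(np.uint8),0,1)[0][0]
    return st[i],c[i],cn
def warm(s):
    g=s['frame'].astype(int); return ((g[:,:,0]-g[:,:,2]>12)).astype(np.uint8)
out={}
for nm,bs,bt in(('jar',(288,312,36,34),(393,197,24,22)),('tall',(317,274,24,34),(362,187,20,20)),('bottle',(264,250,32,58),(362,222,30,22))):
    u={}
    for n,b in(('scene',bs),('top',bt)):
        st,c,cn=comp(warm(S[n]),b); r_=cv2.minAreaRect(cn); u[n]=r_[0]; print(nm,n,st.tolist(),c.round(1),np.round(r_[0],1))
    print(nm,[np.round(v,4) for v in tri(S['scene'],u['scene'],S['top'],u['top'])])
E1={}
for n,b in(('scene',(365,104,48,22)),('top',(212,124,30,46))):
    st,c,cn=comp((S[n]['frame'].max(2)<45).astype(np.uint8),b)
    p=cv2.boxPoints(cv2.minAreaRect(cn)); d=np.linalg.norm(p-np.roll(p,-1,0),axis=1); i=np.argmin(d)
    e=np.array([(p[i]+p[(i+1)%4])/2,(p[(i+2)%4]+p[(i+3)%4])/2]); E1[n]=e[np.argsort(e[:,0])] ; print('bar',n,E1[n].round(1),c.round(1))
# scene left end = near robot; top left end(x small) = bottom = near robot
for i in range(2): print('bar end',[np.round(v,4) for v in tri(S['scene'],E1['scene'][i],S['top'],E1['top'][i])])
b=E1; print('bar mid plane .318 top',[plane(S['top'],e,.318).round(4) for e in E1['top']])
# track top
g=S['top']['frame'].astype(int).mean(2); print('levels table/track/base',g[230,330],g[195,290],g[205,276])
st,c,cn=comp((g>np.mean([g[195,290],g[205,276]])).astype(np.uint8),(274,178,27,40)); 
p=cv2.boxPoints(cv2.minAreaRect(cn)); print('track',st.tolist(),p.round(1).tolist(),[plane(S['top'],q,.06).round(4).tolist() for q in p])
for q in((197,302),(290,323)): print('basecorner',plane(S['top'],(205+q[0]/3,115+q[1]/3),.02).round(4))
for q in((127,270),): print('basecorner scene',plane(S['scene'],(250+q[0]/2,90+q[1]/2),.02).round(4))
E
python3 meas.py
```

```text
jar scene [297, 318, 17, 16, 225] [305.  325.8] [305.  325.5]
jar top [399, 201, 13, 14, 137] [405.2 207.2] [405.  207.5]
jar [array([ 0.5191, -0.3996,  0.0461]), np.float64(0.0029)]
tall scene [322, 276, 13, 11, 113] [328.4 281.6] [328. 281.]
tall top [366, 190, 13, 11, 99] [372.5 194.9] [372.5 195. ]
tall [array([ 0.5577, -0.2752,  0.0817]), np.float64(0.003)]
bottle scene [272, 257, 8, 7, 43] [275.5 259.7] [275.5 260. ]
bottle top [378, 229, 8, 9, 52] [381.8 232.7] [381.5 233. ]
bottle [array([ 0.4198, -0.2907,  0.163 ]), np.float64(0.002)]
bar scene [[371.9 111.4]
 [405.2 119.3]] [388.7 115.3]
bar top [[222.4 164.8]
 [232.1 129.5]] [227.2 147.2]
bar end [array([0.6061, 0.2033, 0.3144]), np.float64(0.0002)]
bar end [array([0.7112, 0.1789, 0.3174]), np.float64(0.0042)]
bar mid plane .318 top [array([0.6052, 0.2024, 0.318 ]), array([0.7131, 0.1793, 0.318 ])]
levels table/track/base 108.0 117.66666666666667 93.0
track [280, 179, 19, 37, 414] [[279.29998779296875, 212.6999969482422], [287.3999938964844, 178.5], [298.8999938964844, 181.1999969482422], [290.70001220703125, 215.39999389648438]] [[0.4941, 0.055, 0.06], [0.6182, 0.029, 0.06], [0.6089, -0.0124, 0.06], [0.4849, 0.0141, 0.06]]
basecorner [0.4868 0.0896 0.02  ]
basecorner [ 0.4627 -0.0241  0.02  ]
basecorner scene [ 0.466  -0.0316  0.02  ]
```

Measurements agree with the text:
- **Press:** yaw is −12.1° from the bar and −11.9° from the track. Its origin is near (0.620, 0.006) from both. The bar height came out at 0.316 against 0.318 stated.
- **Jar:** the lid top is at about (0.519, −0.400, 0.05), which fits a proud lid.

I'll check IK along the plan, then grasp.

```bash
cat >> h.py <<'E'
Y=np.radians(-12.1); O=np.array([.620,.006]); X_=np.array([np.cos(Y),np.sin(Y)]); Y_=np.array([-np.sin(Y),np.cos(Y)])
def P(x,y,z): return [*(O+x*X_+y*Y_),z]          # press frame -> world
def axis(ori):
    from scipy.spatial.transform import Rotation as Q
    return Q.from_euler('xyz',ori,degrees=True).as_matrix()[:,2]
def tcp(p,ori,L=.163): return (np.array(p)-L*axis(ori)).tolist()
G=[180,0,-50]; D=[180,0,-12.1]; T=[180,-30,-12.1]
def bar(a,gap=0.):
    th=np.radians(35)-a; return P(0,.05+.17*np.cos(th),.22+.17*np.sin(th)+.011+gap)
def st():
    s=r.sense(); return round(s['clock'],2),np.round(s['tcp_pos'],4),np.round(s['contact_force'],1),round(s['opening'],4),round(s['gripper_force'],1)
E
python3 - <<'E'
from h import *; import pickle
S=pickle.load(open('top0.pkl','rb'))
j=plane(S,(405.2,207.2),.05); print('jar',j.round(4))
b=plane(S,(205+357/3,115+245/3),.08)[:2]-O; print('beaker in press',b@X_,b@Y_)
q=[*j[:2],.022]; np.save('jar.npy',q)
for n,p in dict(up=tcp([*j[:2],.2],G),g=tcp(q,G),l1=tcp(P(-.105,0,.25),D),l0=tcp(P(-.105,0,.083),D),b0=tcp(bar(0,.03),D,.182),b1=tcp(bar(.87),D,.182)).items():
    o=G if n in('up','g') else D; v=r.inverse_kinematics(p,o); print(n,np.round(p,3),None if v is None else np.round(v,1))
for x in(-.18,-.035):
    p=tcp(P(x,0,.072),T,.182); v=r.inverse_kinematics(p,T); print('push',np.round(p,3),None if v is None else np.round(v,1))
r.let_go(); r.reach(tcp([*j[:2],.2],G),G); r.servo_line(tcp([*j[:2],.07],G),speed=.15); r.servo_line(tcp(q,G),speed=.06); print(st())
r.grab(20); print(st())
r.servo_line(tcp([*j[:2],.26],G),speed=.2); print(st())
save(snap('scene'),'held.png')
E
```

```text
jar [ 0.5211 -0.399   0.05  ]
beaker in press -0.044697654542104816 -0.12093850756642846
up [ 0.521 -0.399  0.363] [-40.4  13.8  65.3  -0.  101.   99.6]
g [ 0.521 -0.399  0.185] [-40.4  17.4  79.1  -0.   83.4  99.6]
l1 [0.517 0.028 0.413] [ -0.7  -7.3  82.   -0.  105.3 101.4]
l0 [0.517 0.028 0.246] [ -0.7  -5.9  97.7  -0.   88.2 101.4]
b0 [0.66  0.191 0.541] [ 13.3  25.7  32.2  -0.  122.1 115.4]
b1 [0.665 0.216 0.369] [ 15.2  20.8  56.2  -0.  103.  117.3]
push [0.355 0.063 0.23 ] None
push [0.497 0.032 0.23 ] [  2.2 -21.3 114.7  -8.4  57.7 107. ]
(3.86, array([ 0.5212, -0.3991,  0.1855]), array([ 0.4, -0.5,  1.2]), 0.0878, 0.0)
(4.51, array([ 0.521 , -0.3992,  0.1852]), array([-0.7, -0.5,  0.5]), 0.0519, 20.0)
(5.85, array([ 0.5212, -0.399 ,  0.4213]), array([ 0.1, -0.5, -1.4]), 0.0517, 20.0)
```

The jar is held: opening is 51.7 mm and it weighs 1.4 N. Next I'll stand it at the load point.

```bash
python3 - <<'E'
from h import *
for p in(-20,-25):
    o=[180,p,-12.1]
    for x,z in((-.16,.15),(-.16,.072),(-.035,.072)):
        v=r.inverse_kinematics(tcp(P(x,0,z),o,.182),o); print(p,x,None if v is None else np.round(v,1))
r.reach(tcp(P(-.105,0,.25),D),D); r.servo_line(tcp(P(-.105,0,.10),D),speed=.12); 
z=.088
while z>.079:
    r.servo_line(tcp(P(-.105,0,z),D),speed=.04); f=r.sense()['contact_force'][2]; print(z,round(f,2))
    if f>1: break
    z-=.002
print(st()); r.let_go(); r.servo_line(tcp(P(-.105,0,.20),D),speed=.15); print(st())
s=snap('scene'); f=s['frame'][110:280,270:450,::-1]; cv2.imwrite('pics/placed.png',cv2.resize(f,None,fx=3,fy=3,interpolation=cv2.INTER_CUBIC))
E
```

```text
-20 -0.16 [  5.  -35.3 113.8  -5.8  82.4 106.9]
-20 -0.16 [  5.  -34.7 121.3  -6.   74.3 107.8]
-20 -0.035 [  0.5 -13.1 105.5  -4.6  68.2 103.6]
-25 -0.16 [  6.5 -40.3 117.9  -7.9  78.7 108.5]
-25 -0.16 [  6.5 -39.9 125.6  -8.2  70.7 109.7]
-25 -0.035 [  1.3 -17.3 110.1  -6.3  62.9 105.1]
0.088 -0.74
0.086 -1.38
0.08399999999999999 -1.83
0.08199999999999999 -0.81
0.07999999999999999 8.63
(10.32, array([0.5173, 0.028 , 0.2451]), array([-4.3, -0.4,  8.6]), 0.0517, 20.0)
(12.01, array([0.5172, 0.028 , 0.3618]), array([-0.6,  0.2, -0.5]), 0.0874, 0.0)
```

View pics/placed.png

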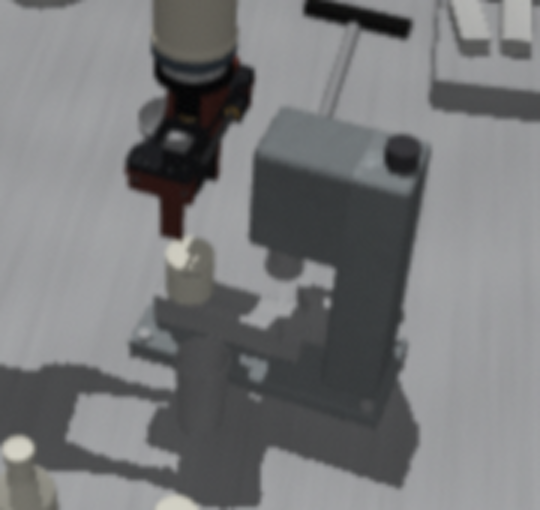

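The jar stands upright on the track at crop (190,270), with the beaker in shadow beside it. Next I'll push it to the vee with closed fingers, tilted.

```bash
python3 - <<'E'
from h import *
o=[180,-22,-12.1]; p=lambda x,z:tcp(P(x,0,z),o,.182)
r.grab(20); r.reach(p(-.165,.20),o); r.servo_line(p(-.165,.074),speed=.15); print(st())
f0=np.array(r.sense()['contact_force'])
r.servo_line(p(-.135,.074),speed=.05); r.servo_line(p(-.045,.074),speed=.06); print(st())
for x in np.arange(-.043,-.026,.001):
    r.servo_line(p(x,.074),speed=.03); f=(np.array(r.sense()['contact_force'])-f0)[:2]@X_; print(round(x,4),round(f,2))
    if f<-6: break
r.wait(.3); print(st())
r.servo_line(p(x-.05,.074),speed=.1)
for n in('scene','top'):
    s=snap(n); import pickle; pickle.dump(s,open(n+'1.pkl','wb'))
    if n=='scene':f=s['frame'][130:270,300:440,::-1]; cv2.imwrite('pics/seated.png',cv2.resize(f,None,fx=4,fy=4,interpolation=cv2.INTER_CUBIC))
E
```

```text
(15.05, array([0.3925, 0.0548, 0.2439]), array([ 0. , -0.6,  0.5]), 0.0005, 0.0)
(17.45, array([0.5092, 0.0298, 0.2429]), array([-0.6,  0.1,  0.2]), 0.0006, 0.1)
-0.043 -1.09
-0.042 -0.19
-0.041 -0.87
-0.04 -1.1
-0.039 -0.78
-0.038 -3.96
-0.037 -10.27
(19.5, array([0.5166, 0.0282, 0.2428]), array([-10.1,   0.8,   4.4]), 0.0006, 4.7)
```

View pics/seated.png

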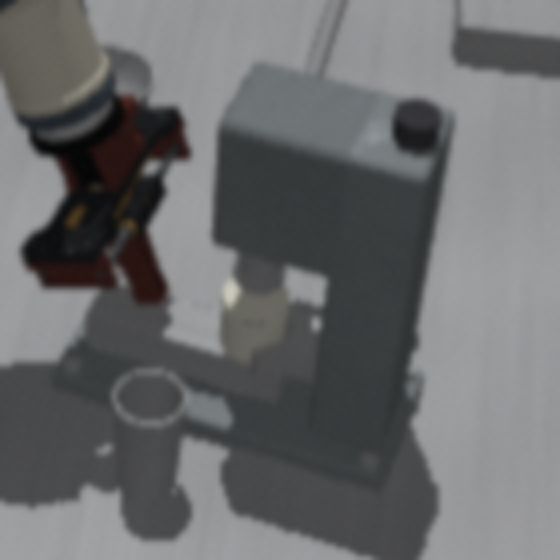

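The jar stands upright under the ram at crop (255,320), its lid just below the foot. Contact came within 2 mm of the expected position. Next I'll check the seat by projection, then work the handle.

```bash
python3 - <<'E'
from h import *; import pickle
s=pickle.load(open('scene1.pkl','rb')); print('expected bottom rim in crop',((proj(s,[P(.026*np.cos(a),.026*np.sin(a),.06) for a in np.radians([-135,-90,-45,180])])-[300,130])*4).round(0).tolist())
o=[180,-22,-12.1]
r.servo_line(tcp(P(-.13,0,.12),o,.182),speed=.2); r.servo_line(tcp(P(-.13,0,.39),o,.182),speed=.25)
b=lambda a,g=0:tcp(bar(a,g),D,.182)
r.reach(b(0,.04),D); r.servo_line(b(0,.006),speed=.08); f0=np.array(r.sense()['contact_force']); print(st())
for a in np.arange(0,.80,.08):
    r.servo_line(b(a),speed=.08)
    print(round(a,2),np.round(np.array(r.sense()['contact_force'])-f0,1))
for a in np.arange(.80,.93,.02):
    r.servo_line(b(a),speed=.05); f=np.array(r.sense()['contact_force'])-f0; print(round(a,2),f.round(1))
    if f[2]>28: break
r.wait(.15); s=snap('scene'); print(st())
f=s['frame'][90:270,300:440,::-1]; cv2.imwrite('pics/down.png',cv2.resize(f,None,fx=3,fy=3,interpolation=cv2.INTER_CUBIC))
E
```

```text
expected bottom rim in crop [[224.0, 348.0], [243.0, 361.0], [268.0, 361.0], [223.0, 329.0]]
(23.54, array([0.6588, 0.1905, 0.5183]), array([0.8, 0.5, 1.1]), 0.0006, 0.0)
0.0 [-1.1 -0.4 -1.1]
0.08 [2.7 1.6 4.5]
0.16 [1.3 2.9 5.9]
0.24 [2.  4.1 5.1]
0.32 [0.4 3.  5.1]
0.4 [-0.5  5.   6.7]
0.48 [-0.1  5.4  5.8]
0.56 [-0.6  5.1  6.4]
0.64 [-0.5  5.6  5.1]
0.72 [-0.   5.3  5.6]
0.8 [1.2 5.6 6.9]
0.82 [0.5 6.8 6.1]
0.84 [0.1 6.7 7. ]
0.86 [0.3 6.  7.8]
0.88 [1.2 5.9 7.3]
0.9 [-0.3  8.6 11.3]
0.92 [-2.2 10.8 19.6]
(28.77, array([0.6635, 0.216 , 0.369 ]), array([-2.3, 11. , 20.4]), 0.0002, 10.8)
```

View pics/down.png

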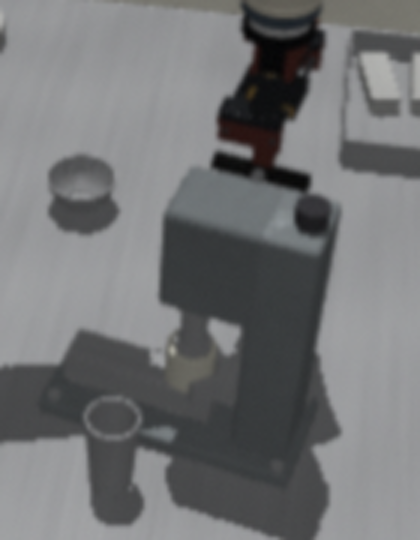

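The ram foot is down on the lid at crop (190,350). The force rose sharply to 20 N, so the handle is at its stop. Now I'll let the handle up along its arc and back away.

```bash
python3 - <<'E'
from h import *
b=lambda a,g=0:tcp(bar(a,g),D,.182)
for a in np.arange(.84,-.01,-.12): r.servo_line(b(a),speed=.12)
r.servo_line(b(0,.06),speed=.1); r.wait(.5); print(st())
s=snap('scene')
f=s['frame'][90:270,300:440,::-1]; cv2.imwrite('pics/end.png',cv2.resize(f,None,fx=3,fy=3,interpolation=cv2.INTER_CUBIC))
m=(s['frame'].max(2)<45).astype(np.uint8); m[:104]=0;m[126:]=0;m[:,:365]=0;m[:,413:]=0
print(np.argwhere(m).mean(0)[::-1].round(1),'initial 388.7 115.3')
E
```

```text
(32.5, array([0.6596, 0.191 , 0.5705]), array([ 0.6,  0.1, -0. ]), 0.0004, 0.0)
[388.7 115.3] initial 388.7 115.3
```

View pics/end.png

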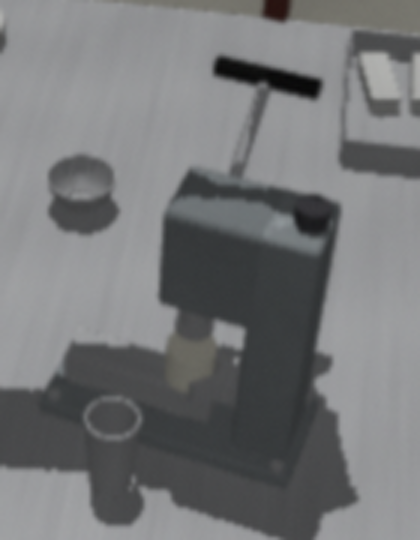

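The handle is back up, with the bar at its initial pixel. The capped jar stands under the ram at crop (190,360), and the bowl and beaker haven't moved. I'm handing in.

```bash
python3 -c "
from h import *
print(r.hand_in())"
```

```text
the job is handed in; nothing more can be done
None
```

The job is handed in, with no verdict returned: the press brought its handle to the stop with the ram on the lid, the handle is back up at its starting position, and the jar stands upright under the ram, though I did not measure the lid's final height.

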